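# Let the larger polishing pad out of its dispenser

## Robot

A 6-joint arm with a two-finger parallel gripper is mounted at the origin on the work surface. World frame = base frame: x ahead of the robot, y to its left, z up, the work surface at z = 0. Lengths are in mm, angles in rad, forces in N, time in s.
With the tool pointing down it reaches from about 325 to 850 mm from the base axis. Payload 4.4 kg.
Tool frame: the origin (TCP) lies on the centre line of the jaws, within the pads' length; the fingertips stand 11 mm ahead of it and the grasp point (between the pads) lies 8 mm behind it; z points along the fingers, y is the line along which they close (so a half turn about z gives the same grasp; the last joint's range is limited). The gripper opens to 94 mm and grips with 3 to 60 N. Pads are 16 mm wide; open, the fingers measure 119 mm over their backs; the gripper's body (75 mm by 177 mm) begins 78 mm behind the grasp point.
Start: joints at [1.101, 0.207, 1.542, -0, 1.393, -0.15], TCP at [180.776, 545.845, 216.447] pointing down, gripper open.
Joint ranges: [-2.73, 2.73], [-0.86, 2.22], [0.23, 2.46], [-1.11, 4.25], [0.08, 2.63], [-2.82, 2.82]. Speed limits (rad/s): [2.79, 2.79, 3.14, 3.14, 3.14, 3.14].

## Interface

Orientations are given as a unit quaternion [w, x, y, z].
In Python, from station import bot gives the robot as it stands.
- The arm moves only by the tool apply_moves, never from a script. Its argument "series" is a list that holds one entry, the list of rows, each a list of 4 numbers: the shift along the tool's x, y, z normalised to -1 to 1, where 1 is 0.04 m, then the turn about the tool's z normalised to -1 to 1, where 1 is 0.15 rad. In form: [[[dx, dy, dz, roll], ...]]. A call has 1 to 5 rows; each row shifts and turns the commanded pose from where the row before left it, along the tool's axes as they then stand; what a row does not reach is not made up. A row lasts 1/8 s, in which the tool goes at most 62.5 mm and 10.7 degrees, less where a joint would pass 70% of its speed; a pose out of reach is approached as far as the arm can. A call with a number of a shift or a turn outside -1 to 1 is refused whole. A call with a gripper value outside its range is refused whole. "hand" is the gripper command: -1 is fully open, 1 is shut, values between are in proportion, set as the call begins (left out, the last holds). The fingers move at their own pace and stop on an object; "grip_force" is the grip in N (left out, the last holds). Time passes only in rows, so rows that do not move let the fingers close. It gives the time, the measured TCP pose, the force, the opening and the grip force at its end, in the units of the state.
- bot.get_obs(): the state, without advancing time (a new reading comes with each control period).
- bot.grab_frame(name): name is "side" or "top" or "wrist"; returns a dict with "image" (420x560x3 uint8, blue, green, red), "camera_matrix" (3x3 intrinsics, pixels), "cam_to_world" (4x4, takes a point from camera to world coordinates); the wrist camera has in their place "tool_from_camera" (4x4, takes a point from camera to tool coordinates, whose origin is the TCP and whose axes are the flange's). Camera axes: x right, y down, z forward; pixel columns grow to the right and rows downward; lengths in mm; the calibration is good to about 2 mm. A picture is of the moment at which its call begins: read the wrist's pose just before it. There is no depth.
- bot.finish_job(): hands the job in; it is judged then, once.
The state is a dict: "time": time; "qpos": joint angles; "qd": joint speeds; "effort": joint torques, N m; "tool_pos": TCP position; "orientation": TCP orientation; "ft_force": force on the tool from outside, world axes, zero at the start; "wrist_torque": the same for the moment, N m; "gripper_width": finger opening in mm; "gripper_force": force on a finger pad.
Only numpy, scipy, OpenCV 4.12 (cv2) and the standard library are available. Lean on these libraries where they do the work, as an engineer would, in place of code of your own. Each camera call takes 0.05 s, during which the arm holds its last target. There are 200 camera calls.

## Task

Two pad dispensers stand on the garage shelf, each with an orange polishing pad waiting behind a gate. On the one that holds the larger pad, press the lever's paddle down with the fingertips so that the gate lifts, keep it down until the pad has rolled to the lower end of its chute, then let the lever come back so that the gate is shut again. Do not touch or lift the pads themselves, do not work the other dispenser, and leave the other things on the shelf alone.

Things in the scene. Friction and masses are not known exactly. Their poses are not given: they have to be found in the camera images.
- big_unit: Fixed dispenser, base 220 x 250 mm, top 125 mm up. Origin on the shelf under the lever's pivot; z up, x points from paddle to chute (away from the robot, yaw within 0.25 rad). Lever along x: pivot 115 mm up, axis y; paddle at x -120 mm; gate plate under its far end, x +130, y 0. This one holds the larger pad.
- small_unit: Fixed dispenser, base 220 x 250 mm, top 125 mm up. Origin on the shelf under the lever's pivot; z up, x points from paddle to chute (away from the robot, yaw within 0.25 rad). Lever along x: pivot 115 mm up, axis y; paddle at x -120 mm; gate plate under its far end, x +130, y 0. Same build; this one holds the smaller pad.
- big_chute_end (a point): Middle of the floor (by the lower end plate) of the chute holding the larger pad: straight, along the dispenser's y, centred on x +130 mm, y -121 to +121, 27 mm wide inside, 10 degrees down towards +y, clear slotted walls 25 mm high. This point: x +130, y +121, z +29 mm; axes as the dispenser's.
- small_chute_end (a point): Middle of the floor (by the lower end plate) of the chute holding the smaller pad: straight, along the dispenser's y, centred on x +130 mm, y -121 to +121, 27 mm wide inside, 10 degrees down towards +y, clear slotted walls 25 mm high. This point: x +130, y +121, z +29 mm; axes as the dispenser's.
- big_paddle (a point): Centre of the top face of the paddle on the lever of the larger pad's dispenser: black, 50 mm along the lever, 46 mm wide, 7 mm thick, level and 125 mm above the shelf at rest, with nothing under it. It moves with the lever; its axes are parallel to the dispenser's when at rest.
- small_paddle (a point): The same point of the paddle on the smaller pad's dispenser.
- big_lever (a joint): Lever tilt of the larger pad's dispenser, rad: 0 = gate shut, 0.50 = paddle fully down on its stop (58 mm lower, gate lifted). The larger pad can roll under the gate above about 0.37. A spring returns it to 0 when let go; pressing takes about 3 N at first, 6 N at the end.
- small_lever (a joint): Same for the smaller pad's dispenser.
- big_pad: The larger orange polishing pad, a rigid disc 50 mm in diameter and 24 mm thick with a black back, standing on its edge in its chute against the uphill side of the gate, free to roll. Origin: centre of the disc; its own x is the disc's axis. Let through, it rolls to the lower end plate and rests there, centre at about x +130, y +95, z +59 mm in the dispenser's frame (starts at y -27, z +80 mm).
- small_pad: The smaller orange polishing pad, a disc 32 mm in diameter and 24 mm thick, on its edge behind the other dispenser's gate. Origin: centre of the disc.
- jar: Bystander: empty glass jar with a twist cap, 60 mm across, 75 mm tall, standing between the two paddles. Origin: centre of its underside.
- brush: Bystander: black trim brush, 180 mm long, lying to the left. Origin: middle of its underside.
- gauge: Bystander: silver tyre tread gauge, about 120 mm long, 10 mm high, lying to the right. Origin: middle of its underside.
- clipboard: Bystander: clipboard 235 x 170 mm with a spring clip, about 20 mm high, lying far to the right. Origin: middle of its underside.

How it is judged:
By the outcome, as a careful person would: the job done as asked, in the order asked, and still so for the second after the job is handed in, with the robot touching nothing.
It also fails if it takes over 32 s, if anything falls off the work surface, if the arm or the gripper's body presses on something with over 40 N, if the wrist force passes 120 N, or if a joint passes its speed limit or range.

## Working session

There is one attempt and no reset: what is moved stays moved. The work goes in short steps, Python scripts to look and compute and a tool call to move; the robot and the scene stay as the last step left them, time stands still between calls to the robot, and variables do not carry over. Pictures are saved under pics/ and viewed, at most 10 in all, crops included, and the job is handed in when it is done.

Besides the shell and the picture viewer there is one more tool, called after "Emit:" as a command line: name --argument value ..., lists and objects as JSON in quotes. apply_moves: Moves the arm, as the interface text tells. Scaled input: -1 to 1 covers 0.04 m each way for a shift and 0.15 rad each way for a turn. Its arguments: {"type":"object","properties":{"series":{"type":"array","items":{"type":"array","items":{"type":"array","items":{"type":"number"}}}},"hand":{"type":"number"},"grip_force":{"type":"number"}},"required":["series"]}

```bash
mkdir -p pics; python3 - <<'E'
from station import bot
import cv2,pickle
o=bot.get_obs();print(o)
d={}
for n in("top","side"):
    f=bot.grab_frame(n);d[n]=f;cv2.imwrite(f"pics/{n}0.png",f["image"]);print(n,f["camera_matrix"],f["cam_to_world"])
pickle.dump(d,open("f0.pkl","wb"))
E
```

```text
{'time': 0.0, 'qpos': array([ 1.10047915e+00,  2.07368924e-01,  1.54293078e+00, -2.30999989e-05,
        1.39350481e+00, -1.50505762e-01]), 'qd': array([-0.00104903, -0.00035183,  0.00123324, -0.00094683, -0.00033862,
        0.00068758]), 'effort': array([ 1.41830533e-04, -3.70879626e+01, -2.81418031e+01,  6.98186411e-02,
        3.60326981e-02, -1.92689640e-04]), 'tool_pos': array([180.43825945, 545.13781268, 215.33078343]), 'orientation': array([-3.26984050e-04,  1.59222995e-01,  9.87242024e-01, -1.05654942e-03]), 'ft_force': array([0.29852817, 0.36943493, 0.3579818 ]), 'wrist_torque': array([ 0.01329328, -0.03082873, -0.06456732]), 'gripper_force': 0.0, 'gripper_width': 93.85669424322998}
top [[411.40318825   0.         280.11911242]
 [  0.         411.40318825 203.06512206]
 [  0.           0.           1.        ]] [[-2.59973045e-02 -9.97251321e-01  6.93825874e-02  4.76653352e+02]
 [-9.99388116e-01  2.43028940e-02 -2.51547837e-02 -2.64230899e+01]
 [ 2.33994436e-02 -6.99940898e-02 -9.97272928e-01  1.31506825e+03]
 [ 0.00000000e+00  0.00000000e+00  0.00000000e+00  1.00000000e+00]]
side [[441.16656929   0.         275.64547936]
 [  0.         441.16656929 207.13365742]
 [  0.           0.           1.        ]] [[ 9.10451488e-01 -2.04535320e-01  3.59504368e-01  4.26391955e+01]
 [-4.13546429e-01 -4.66073934e-01  7.82147326e-01 -1.14900436e+03]
 [ 7.57886160e-03 -8.60778945e-01 -5.08922557e-01  8.45808529e+02]
 [ 0.00000000e+00  0.00000000e+00  0.00000000e+00  1.00000000e+00]]
```

View pics/top0.png

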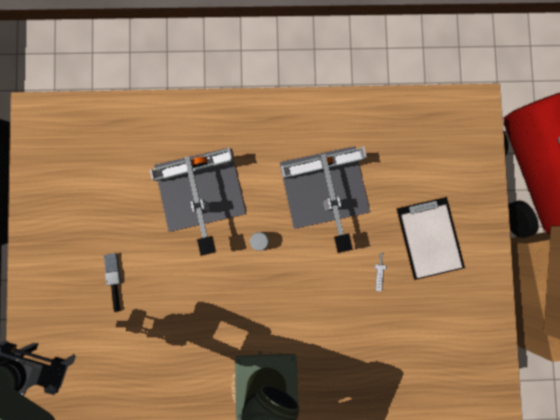

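View pics/side0.png

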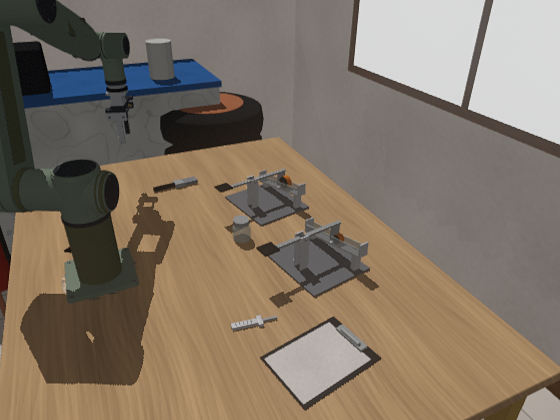

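The top view shows the left unit with its paddle at about (206,245) and orange at (199,160). The right unit's paddle is at (343,243), with little orange showing near (330,158). The jar is at (259,241). I'll measure the paddles, the orange blobs and the lever lines.

```bash
cat > h.py <<'E'
import numpy as np
def ray(f,u,v,z):
    K=f["camera_matrix"];T=f["cam_to_world"]
    d=T[:3,:3]@np.linalg.inv(K)@[u,v,1.];o=T[:3,3]
    return o+d*(z-o[2])/d[2]
E
python3 - <<'E'
import pickle,cv2,numpy as np
from h import *
d=pickle.load(open("f0.pkl","rb"))
for n in d:
    im=d[n]["image"];hsv=cv2.cvtColor(im,cv2.COLOR_BGR2HSV)
    m=((hsv[...,0]<14)&(hsv[...,1]>190)&(hsv[...,2]>70)).astype(np.uint8)
    c,l,s,ce=cv2.connectedComponentsWithStats(m)
    for i in range(1,c):
        x,y=ce[i]
        if s[i,4]>3 and 150<x<400 and 140<y<260: print(n,"orange",s[i],ce[i].round(1),ray(d[n],x,y,80).round())
im=d["top"]["image"]
m=(im.max(2)<25).astype(np.uint8);m[:225]=0;m[262:]=0
c,l,s,ce=cv2.connectedComponentsWithStats(m)
for i in range(1,c):
    if 100<s[i,4]<600:print("dark",s[i],ce[i].round(1),ray(d["top"],*ce[i],125).round(1))
f=d["top"]
for n,a in(("L",(197,205)),("R",(334,203))):print(n,"pivot",ray(f,*a,120).round(1))
a=cv2.resize(im[140:260,140:380],None,fx=3,fy=3,interpolation=cv2.INTER_CUBIC)
b=cv2.resize(d["side"]["image"][160:260,210:370],None,fx=3,fy=3,interpolation=cv2.INTER_CUBIC)
b=cv2.copyMakeBorder(b,0,0,0,240,cv2.BORDER_CONSTANT)[:240]
cv2.imwrite("pics/crop.png",np.vstack([a,b]))
E
```

```text
top orange [192 157  14   8  78] [198.4 160.2] [698. 186.  80.]
top orange [328 158   4   4  14] [329.5 159.5] [ 692. -211.   80.]
side orange [285 176   5   4  12] [287.1 177.5] [717. 214.  80.]
dark [  0 225   7  36 149] [  2.6 236. ] [484.9 734.  125. ]
dark [511 225  26  12 261] [523.5 229.7] [ 463.8 -766.9  125. ]
dark [336 235  15  16 172] [343.  242.6] [ 440.4 -235.3  125. ]
L pivot [560.  184.5 120. ]
R pivot [ 556.2 -214.   120. ]
```

View pics/crop.png

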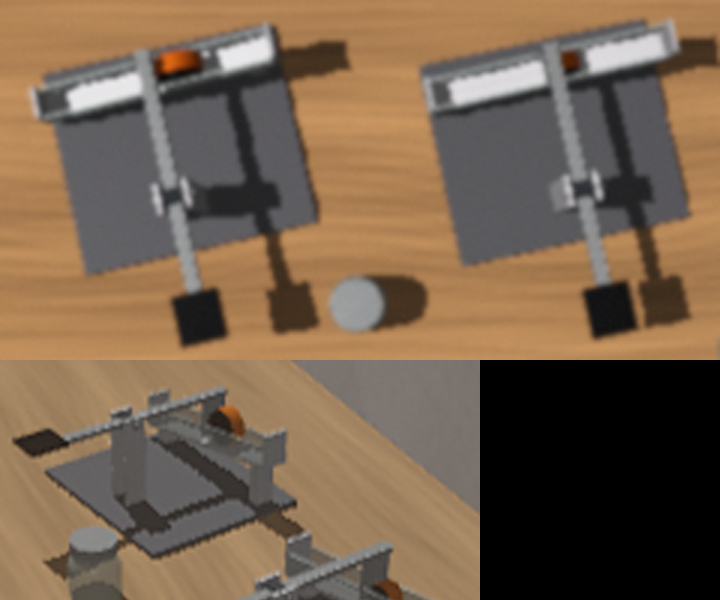

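The crop shows the left unit's pad is clearly the larger: it stands higher above its chute walls and shows a wider orange patch. So the left unit is big_unit. Its paddle is at about (206.7,246) in the top view and (224,187.3) in the side view.

```bash
python3 - <<'E'
import pickle,numpy as np
from h import *
d=pickle.load(open("f0.pkl","rb"));f=d["top"]
P=ray(f,206.7,246,125);print("paddle top",P,"side",ray(d["side"],224,187.3,125))
V=ray(f,197.5,205.5,120);print("pivot",V); E=ray(f,188.5,158,125);print("far",E)
x=(E-P)[:2];print("yaw",np.arctan2(x[1],x[0]),np.linalg.norm(x), "to pivot",np.linalg.norm((V-P)[:2]))
E
```

```text
paddle top [441.19845004 157.30105247 125.        ] side [443.68273928 153.82469317 125.        ]
pivot [558.56055795 183.03730113 120.        ]
far [697.25860298 206.54533395 125.        ]
yaw 0.18999561053069008 260.75237522096415 to pivot 120.15081717961775
```

Emit:
apply_moves --series '[[[0,0,0,-0.85],[0,0,0,-0.85],[0,0,0,-0.85],[0,0,0,-0.85],[0,0,0,0]]]' --hand 1 --grip_force 20

```text
time: 0.72
tool_pos: [180.6, 545.5, 215.9]
orientation: [-0.0, -0.094, 0.996, -0.0]
ft_force: [-0.1, -0.0, 0.1]
gripper_width: 47.3
gripper_force: 0.0
```

Emit:
apply_moves --series '[[[-0.42,-0.98,0,0],[-0.42,-0.98,0,0],[-0.42,-0.98,0,0],[-0.42,-0.98,0,0],[-0.42,-0.98,0,0]]]'

```text
time: 1.35
tool_pos: [300.8, 368.0, 216.3]
orientation: [0.0, -0.094, 0.996, -0.0]
ft_force: [-0.1, 0.5, 0.2]
gripper_width: 0.7
gripper_force: 0.0
```

Emit:
apply_moves --series '[[[-0.42,-0.98,0,0],[-0.42,-0.98,0,0],[-0.42,-0.98,0,0],[-0.42,-0.98,0,0],[-0.42,-0.98,0,0]]]'

```text
time: 1.98
tool_pos: [420.4, 191.4, 216.4]
orientation: [0.0, -0.094, 0.996, 0.0]
ft_force: [0.1, 0.3, -0.1]
gripper_width: 0.6
gripper_force: 0.0
```

Emit:
apply_moves --series '[[[-0.42,-0.98,0,0],[0,0,0.5,0],[0,0,0.5,0],[0,0,0,0]]]'

```text
time: 2.48
tool_pos: [442.2, 156.9, 174.7]
orientation: [-0.002, -0.094, 0.996, -0.0]
ft_force: [0.1, -0.2, -0.3]
gripper_width: 0.5
gripper_force: 0.0
```

```bash
python3 - <<'E'
from station import bot
import cv2,numpy as np
a=bot.grab_frame("wrist")["image"];b=bot.grab_frame("side")["image"][130:250,190:350]
t=bot.grab_frame("top")["image"][130:270,130:290]
R=lambda i:cv2.resize(i,(400,300))
cv2.imwrite("pics/w1.png",np.vstack([np.hstack([R(a),R(b)]),np.hstack([R(t),R(t)*0])]))
E
```

```text
(no output)
```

View pics/w1.png

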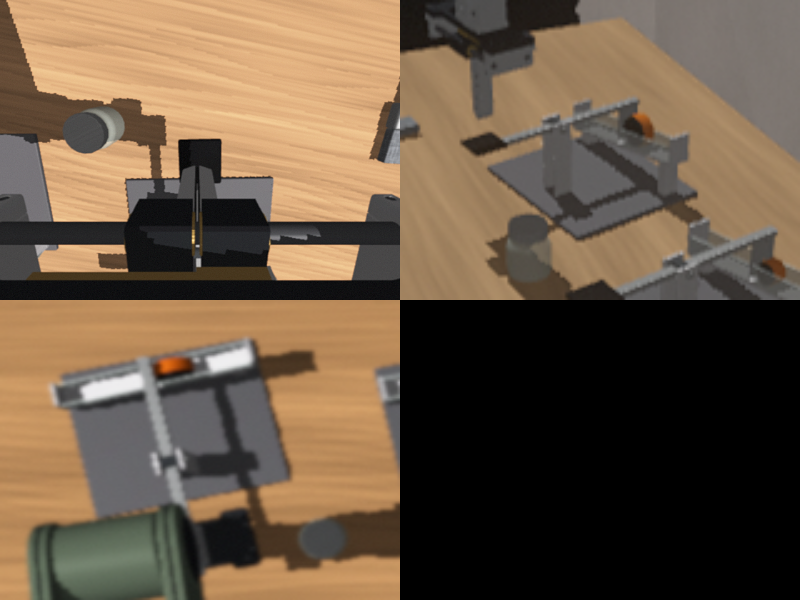

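The fingers hang straight over the big unit's black paddle: it sits centred below them at about (200,160) in the wrist panel, and the side panel shows them above it, clear of the jar. Pressing now.

Emit:
apply_moves --series '[[[0,0,0.45,0],[0,0,0.4,0],[0,0,0.15,0],[0,0,0,0]]]'

```text
time: 3.12
tool_pos: [443.3, 157.4, 136.3]
orientation: [-0.001, -0.095, 0.995, -0.0]
ft_force: [-1.0, -0.4, 0.6]
gripper_width: 0.8
gripper_force: 0.4
```

Emit:
apply_moves --series '[[[-0.03,0,0.25,0],[-0.03,0,0.25,0],[-0.04,0,0.25,0],[-0.04,0,0.25,0],[0,0,0.1,0]]]'

```text
time: 3.75
tool_pos: [450.5, 158.7, 92.3]
orientation: [0.001, -0.095, 0.995, 0.0]
ft_force: [0.7, 0.4, 6.2]
gripper_width: 0.5
gripper_force: 2.5
```

Emit:
apply_moves --series '[[[0,0,0.12,0],[0,0,0.05,0],[0,0,0,0],[0,0,0,0],[0,0,0,0]]]'

```text
time: 4.38
tool_pos: [451.8, 158.9, 86.9]
orientation: [0.003, -0.095, 0.995, 0.0]
ft_force: [0.1, 1.5, 6.1]
gripper_width: 0.2
gripper_force: 2.6
```

Emit:
apply_moves --series '[[[0,0,0,0],[0,0,0,0],[0,0,0,0],[0,0,0,0],[0,0,0,0]]]'

```text
time: 5.0
tool_pos: [451.8, 158.9, 87.0]
orientation: [0.003, -0.095, 0.995, 0.0]
ft_force: [-0.1, 1.0, 6.2]
gripper_width: 0.5
gripper_force: 2.6
```

```bash
python3 - <<'E'
from station import bot
import cv2,numpy as np
print(bot.get_obs()["ft_force"])
b=bot.grab_frame("side")["image"][130:250,190:350]
t=bot.grab_frame("top")["image"][130:250,130:290]
R=lambda i:cv2.resize(i,(400,300))
cv2.imwrite("pics/p2.png",np.hstack([R(b),R(t)]))
E
```

```text
[-0.10221316  1.00156541  6.16046342]
```

View pics/p2.png

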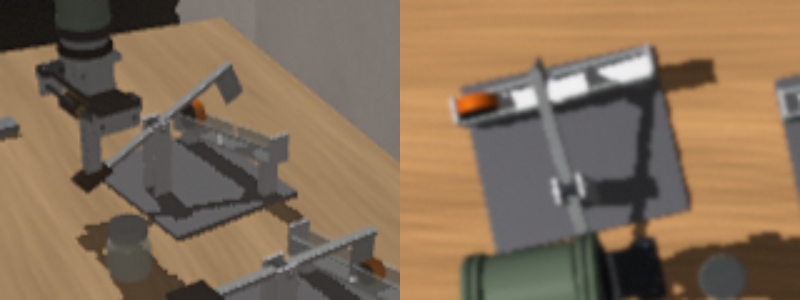

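The lever is down with its gate lifted, and the orange pad has reached the lower (left) end of the chute, at about (478,103) in the top panel. I'll let the lever up slowly, then move clear.

Emit:
apply_moves --series '[[[0,0,0,0],[0.04,0,-0.2,0],[0.04,0,-0.25,0],[0.04,0,-0.25,0],[0.03,0,-0.25,0]]]'

```text
time: 5.72
tool_pos: [444.2, 157.3, 124.7]
orientation: [0.001, -0.095, 0.995, 0.0]
ft_force: [2.1, 0.2, 3.2]
gripper_width: 0.4
gripper_force: 1.4
```

Emit:
apply_moves --series '[[[0,0,-0.25,0],[0,0,-0.25,0],[0,0,-0.6,0],[0,0,-0.8,0],[0,0,-0.8,0]]]'

```text
time: 6.35
tool_pos: [441.8, 157.0, 231.5]
orientation: [-0.002, -0.095, 0.995, -0.0]
ft_force: [1.0, -0.6, 0.3]
gripper_width: 0.4
gripper_force: 0.0
```

Emit:
apply_moves --series '[[[0.8,0,0,0],[0.8,0,0,0],[0,0,0,0],[0,0,0,0],[0,0,0,0]]]'

```text
time: 6.98
tool_pos: [381.2, 145.2, 231.6]
orientation: [-0.0, -0.095, 0.995, -0.0]
ft_force: [0.4, 0.7, -0.5]
gripper_width: 0.2
gripper_force: 0.0
```

```bash
python3 - <<'E'
from station import bot
import cv2,numpy as np
print(bot.get_obs()["ft_force"])
b=bot.grab_frame("side")["image"][130:250,190:350]
t=bot.grab_frame("top")["image"][130:250,130:290]
R=lambda i:cv2.resize(i,(400,300))
cv2.imwrite("pics/p3.png",np.hstack([R(b),R(t)]))
E
```

```text
[ 0.36482525  0.7491327  -0.49088486]
```

View pics/p3.png

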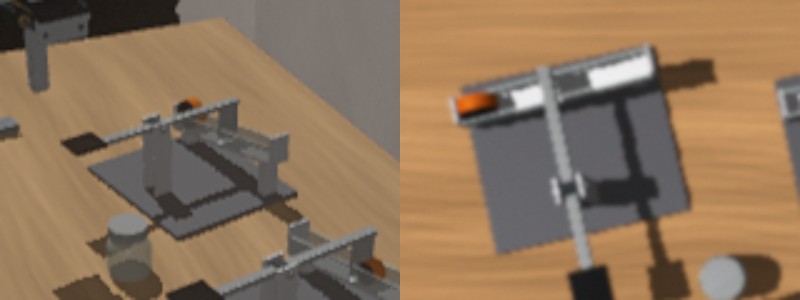

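The lever is level again with the gate shut, the pad is still at the lower end at about (478,103), and the arm is clear. The jar and the other unit look undisturbed.

```bash
python3 -c "
from station import bot
print(bot.finish_job())"
```

```text
the job is handed in; nothing more can be done
None
```

I worked the larger pad's dispenser (the left one) and handed the job in at about 7 s: the pad is at the lower end of its chute, the gate is shut and the arm is clear of everything.

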